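# Uncap the kick shaft, stow the cap and offer up the kick-start lever

### The job

Get the kick-start lever ready to fit: pull the blue tilt-out bin well open, take the protective cap off the kick shaft of the transmission cover, drop it in the bin and push the bin fully shut. Then pick the lever up at its balance point and finish holding it: level and still, its clamp boss centred over the shaft and a few centimetres (about 4) clear above the shaft's end, gripped only by you. Leave the mirror, fuse box, spanner and brake pads where they are.

Things in the scene. Friction and masses are not known exactly. Their poses are not given: they have to be found in the camera images.
- bin (a joint): tilt of the blue plastic tilt-out bin, rad: 0 = shut (front flush with its white case), 0.8 = fully tilted out (stop). It turns on its lower front edge; the top of its front swings out towards the robot and down. May start ajar (up to 0.1). The pivot is stiff: the bin stays where it is left; about 3 N at the handle moves it
- bin_handle (a point): middle of the bin's round pull bar, 10 mm thick, 100 mm long between two end posts, level along y, 40 mm out from the bin's flat front and 15 mm above the front's top edge (35 mm free behind the bar); 176 mm above the work surface when shut. Turns with the bin. Axes, bin shut: x into the bin, away from the robot, y along the bar, z up
- bin_hinge (a point): middle of the bin's pivot line at the foot of its front, 16 mm above the work surface; axes turn with the bin, like bin_handle's. The bar's middle is at (-40, 0, 160) mm. The bin is a quarter round of radius 147 mm about this line, 188 mm wide, walls 3 to 4 mm; flat front (x = 0, z 0 to 145 mm), flat floor (z = 0)
- bin_mouth (a point): middle of the bin's open mouth, which runs from the front's top edge at (0, 145) to the curved back's edge at (104, 104) mm in (x, z) of bin_hinge; axes as there. Shut, the case's top covers it. Fully tilted out it faces up in front of the case, about 54 mm on the robot's side of the pivot, its edges 115 and 163 mm above the work surface
- bin_case: fixed white melamine case around the bin, 225 wide (y), 175 deep (x), 186 mm high; open front towards the robot, flush with the shut bin's front. Origin: centre of its underside; x away from the robot. The top board hides the bin's mouth when shut
- cap: black plastic protective cap, a round cup upside down, 28 mm diameter, 37 mm high, 20 mm bore, about 20 g; sits loosely over the kick shaft and lifts straight off (33 mm up). Origin at the centre of its open underside, z up towards its closed top
- shaft_tip (a point): upper end, on the axis, of the kick shaft: an upright steel splined stub 14 mm thick, 30 mm high, on a flat 48 mm boss of the fixed cast aluminium transmission cover. 92 mm above the work surface. The cover (300 by 155 mm, 62 mm high) on its plywood board (330 by 200) reaches 115 mm before and 215 beyond the shaft along x. Axes: x along the cover, away from the robot, z up
- lever: steel kick-start lever lying flat, 0.3 to 0.6 kg. Origin: its balance point, on its underside; x along the arm to the heavy clamp boss, z up. Arm: bar 14 mm wide, 14 to 30 mm above the underside, free to grip from x = -105 to 20 mm. Boss: 38 mm diameter, 32 high, 16 mm upright bore, ear to x = 80. Far end: round foot 24 mm thick at x = -131, with a rubber peg standing up to 78 mm
- lever_boss (a point): centre of the bore of the lever's clamp boss at its underside, 44 mm along the lever's x from the balance point; this is what must be centred over the shaft
- mirror: bystander: chrome scooter mirror with bent stem lying flat, head about 130 by 84 by 20 mm; origin under the head's centre
- fuse_box: bystander: clear plastic box of fuses, 66 by 96 by 29 mm, on the work surface in front of the cover; origin under its centre
- spanner: bystander: plain steel spanner, 170 mm long, lying flat; origin under its centre
- brake_pads: bystander: a pair of brake pads on a cardboard backing card, 100 by 140 by 14 mm, lying on top of the bin's case, towards its back; origin under its centre
Not all that is in view belongs to the job. What is shaped like the lever but green is not meant.

How it is judged:
On the way, in this order (a step that is already met when the one before it is completed fails the run):
1. the bin is pulled well open (tilt over 0.6 rad) (value of joint bin above 0.6 rad), for 0.2 s.
2. the cap lies in the open bin, let go (value of joint bin above 0.4 rad and x of cap in the frame of bin_hinge between 0 and 0.147 m and y of cap in the frame of bin_hinge between -0.094 and 0.094 m and z of cap in the frame of bin_hinge between 0 and 0.147 m and contact force between cap and the fingers below 0.1 N), for 0.2 s.
3. the bin is pushed shut with the cap in it (value of joint bin below 0.05 rad and x of cap in the frame of bin_hinge between 0 and 0.147 m and y of cap in the frame of bin_hinge between -0.094 and 0.094 m and z of cap in the frame of bin_hinge between 0 and 0.147 m), for 0.2 s.
At the end, for the whole second after the job is handed in: Bin shut (tilt < 0.05 rad), cap inside. The gripper alone holds the lever within 18 mm of its balance point along the arm, level to 0.08 rad, still; bore within 15 mm of the shaft axis, boss underside 15 to 75 mm above the shaft end, not touching the cover or shaft (all of step 3 and angle between lever's own z axis and vertical below 0.08 rad and horizontal distance between lever_boss and shaft_tip below 0.015 m and z of lever_boss in the frame of shaft_tip between 0.015 and 0.075 m and x of the grasp point in the frame of lever between -0.018 and 0.018 m and contact force between lever and the fingers above 2 N and contact force between lever and cover below 0.1 N and linear speed of lever below 0.03 m/s and angular speed of lever below 0.2 rad/s); the arm keeps its last pose, push and grip.
It fails at once if a bystander (mirror, fuse box, spanner, brake pads) is shifted by more than 20 mm (distance of any of mirror, fuse_box, spanner, brake_pads from where it was at the start of the episode above 0.02 m).
It also fails if it takes over 72 s, if anything falls off the work surface, if the arm or the gripper's body presses on something with over 40 N, if the wrist force passes 120 N, or if a joint passes its speed limit or range.

### The arm

A 6-joint arm with a two-finger parallel gripper is mounted at the origin on the work surface. World frame = base frame: x ahead of the robot, y to its left, z up, the work surface at z = 0. Lengths are in m, angles in rad, forces in N, time in s.
With the tool pointing down it reaches from about 0.225 to 0.875 m from the base axis. Payload 3.4 kg.
Tool frame: the origin (TCP) lies at the very end of the fingers, on their centre line; the grasp point (between the pads) lies 19 mm behind it; z points along the fingers, y is the direction in which the jaws open and shut (so a half turn about z gives the same grasp; the last joint's range is limited). The gripper opens to 85 mm and grips with 20 to 120 N. Pads are 22 mm wide; open, the fingers measure 114 mm over their backs; the gripper's body (76 mm by 85 mm) begins 54 mm behind the grasp point. The pads swing forward as they close: fully open they stand 13 mm farther back than shut.
Start: joints at [1.031, 0.276, 1.505, -0, 1.361, -0.121], TCP at [0.234, 0.525, 0.231] pointing down, gripper open.
Joint ranges: [-2.89, 2.89], [-0.75, 2.08], [0.22, 2.7], [-1.18, 4.32], [0.11, 2.71], [-2.7, 2.7]. Speed limits (rad/s): [2.57, 2.57, 3.14, 3.14, 3.14, 3.14].

### API

Orientations are given as a unit quaternion [w, x, y, z].
In Python, from rig import telemetry, optics, order gives the robot as it stands.
- The arm moves only by the shell command python3 -m creep 'ROWS' [FORCE]. ROWS is a JSON object of lists of equal length, an entry for each row: "slide": the shift along the world's x, y, z normalised to -1 to 1, where 1 is 0.15 m, a list of three; "twist": the turn, a rotation vector about the world's x, y, z normalised to -1 to 1, where 1 is 360 degrees, a list of three; "fingers": the gripper's target within -1 to 1 (fully open at 1, half-way at 0, shut at -1). A call has 1 to 20 rows; each row is the pose to reach, as a shift and turn from the pose commanded when the call began, turning the shorter way round; what a row does not reach only later rows make up. A row lasts 1/10 s, in which the tool goes at most 50 mm and 8.59 degrees, less where a joint would pass 70% of its speed; a pose out of reach is approached as far as the arm can. A call with a number of a shift or a turn outside -1 to 1 is refused whole. A call with a gripper value outside its range is refused whole. The fingers move at their own pace and stop on an object; FORCE is the grip in N (left out, the last holds). Time passes only in rows, so rows that repeat a pose let the fingers close. It gives the time, the measured TCP pose, the force and the opening at its end, in the units of the state.
- telemetry.get_state(): the state, without advancing time (a new reading comes with each control period).
- optics.get_image(name): name is "scene" or "top"; returns a dict with "img" (420x560x3 uint8, blue, green, red), "depth" (420x560 float32, m along the optical axis (not along the pixel's ray), 0 where there is no reading), "fovy" (degrees; the focal length in pixels is half the picture's height over the tangent of half this angle, whatever the lens; pixels are square), "cx", "cy" (the principal point, pixels), "world_from_camera" (4x4, takes a point from camera to world coordinates). Camera axes: x right, y down, z forward; pixel columns grow to the right and rows downward; lengths in m; the calibration is good to about 2 mm. A picture is of the moment at which its call begins.
- order.sign_off(): hands the job in, once; it reports no verdict.
The state is a dict: "clock": time; "qpos": joint angles; "qd": joint speeds; "effort": joint torques, N m; "position": TCP position; "ee_rot": TCP orientation; "contact_force": force on the tool from outside, world axes, zero at the start; "moment": the same for the moment, N m; "width": finger opening in m.
Only numpy, scipy, OpenCV 4.12 (cv2) and the standard library are available. Lean on these libraries where they do the work, as an engineer would, in place of code of your own. Each camera call takes 0.05 s, during which the arm holds its last target.

## Working session

There is one attempt and no reset: what is moved stays moved. The work goes in short steps, Python scripts to look and compute and a shell command to move; the robot and the scene stay as the last step left them, time stands still between calls to the robot, and variables do not carry over. Pictures are saved under pics/ and viewed, and the job is handed in when it is done.

```bash
ls; mkdir -p pics; cat > h.py <<'E'
import numpy as np, cv2
from rig import telemetry, optics
def grab(n, f):
    d=optics.get_image(n); cv2.imwrite(f'pics/{f}.png', d['img']); np.savez(f'pics/{f}.npz', **{k:d[k] for k in d}); return d
def cloud(d):
    h,w=d['depth'].shape; fl=h/2/np.tan(np.radians(d['fovy'])/2)
    v,u=np.mgrid[0:h,0:w]; z=d['depth'].astype(float)
    p=np.stack([(u-d['cx'])*z/fl,(v-d['cy'])*z/fl,z,np.ones_like(z)],-1)
    W=p@np.array(d['world_from_camera']).T
    W=W[...,:3]; W[z<=0]=np.nan; return W
E
python3 - <<'E'
from h import *
s=telemetry.get_state(); print(s)
for n in('scene','top'):
    d=grab(n,n+'0'); print(n,d['fovy'],d['cx'],d['cy'],np.round(d['world_from_camera'],3).tolist(), (d['depth']>0).mean())
E
```

```text
pics
{'clock': 0.0, 'qpos': array([ 1.03098385e+00,  2.76593561e-01,  1.50613771e+00, -2.05555191e-06,
        1.36068306e+00, -1.21000038e-01]), 'qd': array([-0.00042406,  0.00073551, -0.0005305 ,  0.00090084, -0.00043756,
       -0.00026049]), 'effort': array([ 2.83042928e-04, -4.16768253e+01, -2.45806342e+01, -2.53825638e-04,
        1.05503880e-02, -4.20047400e-06]), 'position': array([0.23357232, 0.52484793, 0.2304387 ]), 'ee_rot': array([-2.94550165e-04,  2.07878828e-01,  9.78154161e-01, -8.61897487e-04]), 'contact_force': array([ 0.6714002 ,  0.07920091, -0.17296432]), 'moment': array([ 0.02010493,  0.02476581, -0.02355871]), 'width': 0.08520536171367764}
scene 53.80803517949734 276.0517730622754 207.66394832148097 [[0.313, 0.652, -0.69, 1.227], [0.95, -0.201, 0.241, -0.251], [0.018, -0.731, -0.682, 0.85], [0.0, 0.0, 0.0, 1.0]] 0.9961777210884354
top 43.95776662319261 287.29601581101804 215.65821005319816 [[-0.022, -0.997, 0.072, 0.372], [-1.0, 0.022, -0.001, -0.003], [-0.001, -0.072, -0.997, 1.663], [0.0, 0.0, 0.0, 1.0]] 0.9958630952380952
```

View pics/scene0.png

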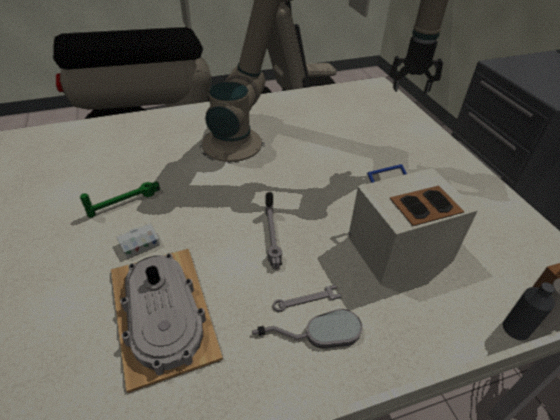

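View pics/top0.png

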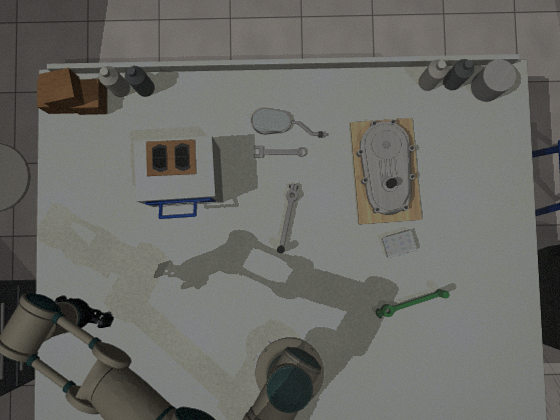

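The top view shows the case at (176,166) with its blue handle at (178,210), the cap at (391,183), the steel lever from its boss at (294,190) to its foot at (281,249), the green decoy at (415,300), and the fuse box at (400,242).

```bash
python3 - <<'E'
from h import *
def load(f): return dict(np.load(f'pics/{f}.npz'))
t=load('top0'); s=load('scene0')
Wt=cloud(t); Ws=cloud(s)
P=lambda W,u,v: np.round(W[v,u],4)
for n,u,v in [('cap',391,183),('boss',294,190),('foot',281,249),('table',320,220),('casetop',150,185),('handle',178,217),('handle',178,203)]: print(n,P(Wt,u,v))
for name,W,img in(('top',Wt,t['img']),('scene',Ws,s['img'])):
    x,y,z=W[...,0],W[...,1],W[...,2]
    hsv=cv2.cvtColor(img,cv2.COLOR_BGR2HSV)
    print(name)
    # cap: highest things near
    m=(z>0.075)&(abs(x-0.45)<.2)&(y<-0.15)&(y>-.5)
    c=m&(img.max(-1)<50)
    if c.any(): q=W[c]; print('cap',c.sum(),q.min(0).round(3),q.max(0).round(3),np.median(q,0).round(3))
    q=W[m&(z>0.098)]; print('capz',len(q),q.mean(0).round(4) if len(q) else 0, np.percentile(q,[2,50,98],axis=0).round(4))
    b=(hsv[...,0]>105)&(hsv[...,0]<130)&(hsv[...,1]>120)&(z>0.02)&(x>0.2)&(x<.6)&(y>0)
    q=W[b]; print('blue',len(q),np.percentile(q,[1,25,50,75,99],axis=0).round(4).tolist())
    l=(abs(y+0.02)<0.1)&(x>.2)&(x<.6)&(z>0.008)&(z<.1)
    n,lab,st,ce=cv2.connectedComponentsWithStats(l.astype(np.uint8))
    for i in range(1,n):
        if st[i,4]>60:
            q=W[lab==i]; print('comp',st[i],q.mean(0).round(3),q.min(0).round(3),q.max(0).round(3))
    # case top
    m=(abs(z-0.186)<0.006)&(y>.1)&(x>.3)&(x<.9); q=W[m]
    r=cv2.minAreaRect((q[:,:2]*1000).astype(np.float32)); print('case',r,q[:,2].mean())
    m=(abs(z-0.176)<0.006)&b;q=W[m];print('bar',len(q),q.mean(0) if len(q) else 0,np.percentile(q,[1,50,99],axis=0).round(4).tolist() if len(q) else 0)
E
cat > crop.py <<'E'
import sys,cv2
f,u0,v0,u1,v1,k=sys.argv[1],*map(int,sys.argv[2:7])
i=cv2.imread(f'pics/{f}.png')[v0:v1,u0:u1]; i=cv2.resize(i,None,fx=k,fy=k,interpolation=cv2.INTER_CUBIC); cv2.imwrite(f'pics/{sys.argv[7]}.png',i)
E
python3 crop.py top0 120 90 440 270 2 c0; python3 crop.py scene0 230 150 480 360 3 c1
```

```text
cap [ 0.5776 -0.3218  0.0952]
boss [ 0.5705 -0.028   0.0317]
foot [0.3854 0.0164 0.0752]
table [ 0.4755 -0.1091  0.0057]
casetop [0.5754 0.3857 0.185 ]
handle [0.4828 0.3088 0.1728]
handle [0.5295 0.3218 0.1096]
top
cap 71 [ 0.567 -0.338  0.075] [ 0.59  -0.311  0.107] [ 0.579 -0.322  0.098]
capz 44 [ 0.5802 -0.3238  0.1011] [[ 0.5675 -0.3364  0.0984]
 [ 0.5802 -0.3239  0.1005]
 [ 0.592  -0.3116  0.1066]]
blue 402 [[0.2113, 0.2203, 0.0203], [0.4852, 0.2753, 0.158], [0.5151, 0.331, 0.1655], [0.5304, 0.3739, 0.178], [0.552, 0.5096, 0.6]]
comp [277 184  23  69 403] [ 0.493 -0.006  0.034] [ 0.376 -0.045  0.008] [0.592 0.029 0.083]
case ((596.5332641601562, 316.00469970703125), (230.07260131835938, 227.30221557617188), 2.6098074913024902) 0.18659563214919866
bar 112 [0.48884426 0.31169611 0.17610538] [[0.4805, 0.259, 0.1702], [0.4867, 0.3134, 0.1765], [0.5135, 0.3633, 0.1816]]
scene
cap 162 [ 0.566 -0.335  0.075] [ 0.596 -0.309  0.102] [ 0.588 -0.322  0.097]
capz 72 [ 0.5812 -0.3219  0.0997] [[ 0.5689 -0.3331  0.0981]
 [ 0.5812 -0.3229  0.0994]
 [ 0.5929 -0.3091  0.1021]]
blue 112 [[0.2959, 0.2608, 0.1653], [0.4883, 0.2694, 0.1729], [0.4905, 0.3092, 0.176], [0.4958, 0.3516, 0.1779], [0.5133, 0.4859, 0.3407]]
comp [266 192  17  76 608] [ 0.493 -0.003  0.034] [ 0.375 -0.037  0.008] [0.593 0.034 0.082]
case ((599.6441040039062, 319.5642395019531), (224.3405303955078, 229.2228240966797), 2.584939479827881) 0.18741796920754358
bar 97 [0.49182039 0.30969812 0.17602515] [[0.485, 0.2609, 0.1705], [0.4899, 0.308, 0.1762], [0.51, 0.3633, 0.1807]]
```

View pics/c0.png

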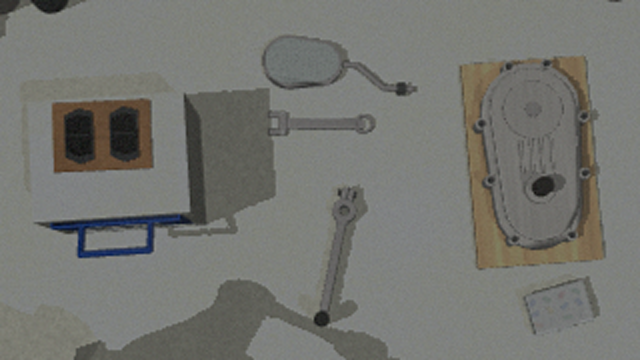

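View pics/c1.png

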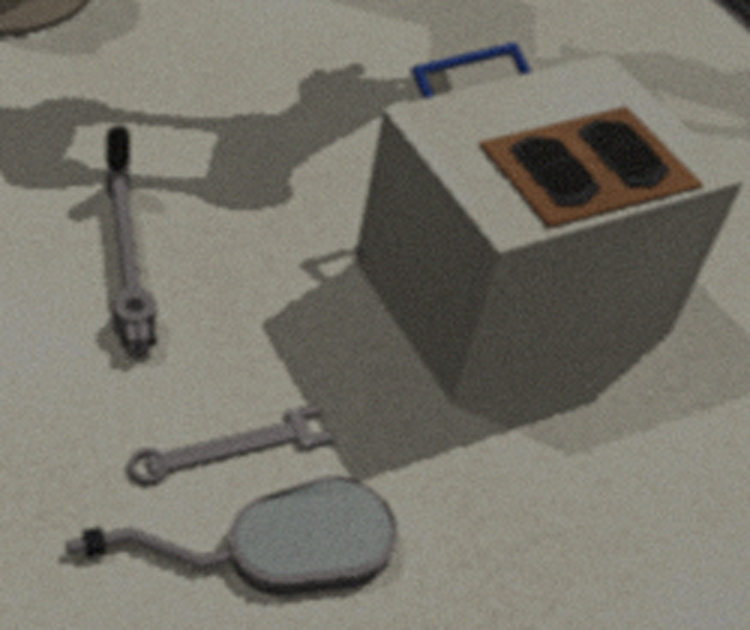

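```bash
python3 - <<'E'
from h import *
def load(f): return dict(np.load(f'pics/{f}.npz'))
for n in('top0','scene0'):
    d=load(n); W=cloud(d); img=d['img']; x,y,z=W[...,0],W[...,1],W[...,2]
    hsv=cv2.cvtColor(img,cv2.COLOR_BGR2HSV)
    b=(hsv[...,0]>105)&(hsv[...,0]<130)&(hsv[...,1]>120)&(abs(z-.176)<.01)&(x>.45)&(x<.5)&(y>.2)&(y<.42)
    q=W[b]; print('bar',len(q),q.mean(0).round(4),'y',np.percentile(q[:,1],[1,99]).round(3)); vx,vy,x0,y0=cv2.fitLine(q[:,:2].astype(np.float32),cv2.DIST_HUBER,0,.01,.01).ravel(); print(' yaw from y deg',np.degrees(np.arctan(-vx/vy)), x0,y0)
    m=(abs(z-0.186)<0.006)&(y>.1)&(x>.505)&(x<.9)&(hsv[...,1]<60)&(img.mean(-1)>110)
    m=cv2.morphologyEx(m.astype(np.uint8),cv2.MORPH_OPEN,np.ones((3,3)))>0
    q=W[m]; r=cv2.minAreaRect((q[:,:2]*1000).astype(np.float32)); print('case',r,cv2.boxPoints(r).round().tolist())
    l=(abs(y+0.0)<0.06)&(x>.36)&(x<.6)&(z>0.010)&(z<.1)
    q=W[l]
    arm=q[(q[:,0]>.41)&(q[:,0]<.53)&(q[:,2]<.04)&(q[:,2]>.02)]; f=cv2.fitLine(arm[:,:2].astype(np.float32),cv2.DIST_HUBER,0,.001,.001).ravel(); print('arm',f, np.degrees(np.arctan2(f[1],f[0])), arm[:,2].mean())
    foot=q[q[:,2]>.06]; print('foot',foot.mean(0).round(4),len(foot))
    print('x ext',np.percentile(q[:,0],[0.5,99.5]))
E
python3 crop.py top0 265 175 325 260 9 c2;python3 crop.py scene0 235 180 305 275 8 c3
```

```text
bar 116 [0.4871 0.3126 0.1768] y [0.259 0.363]
 yaw from y deg 2.0543203 0.48629218 0.31284642
case ((623.68798828125, 317.7257385253906), (175.2105712890625, 225.06402587890625), 2.5706825256347656) [[531.0, 426.0], [541.0, 201.0], [716.0, 209.0], [706.0, 434.0]]
arm [ 0.975347   -0.22067694  0.46903095 -0.00097655] -12.748795 0.029552746897297973
foot [0.3854 0.0179 0.0763] 44
x ext [0.37631633 0.58995965]
bar 88 [0.4903 0.3123 0.1764] y [0.261 0.363]
 yaw from y deg 2.930859 0.4884414 0.32364225
case ((620.843505859375, 320.8693542480469), (176.8727264404297, 228.65858459472656), 2.44091534614563) [[528.0, 431.0], [537.0, 203.0], [714.0, 210.0], [704.0, 439.0]]
arm [ 0.974651   -0.22373089  0.47272173  0.00167536] -12.92826 0.029875678741287288
foot [0.3896 0.0206 0.0729] 68
x ext [0.37931079 0.59164295]
```

View pics/c2.png

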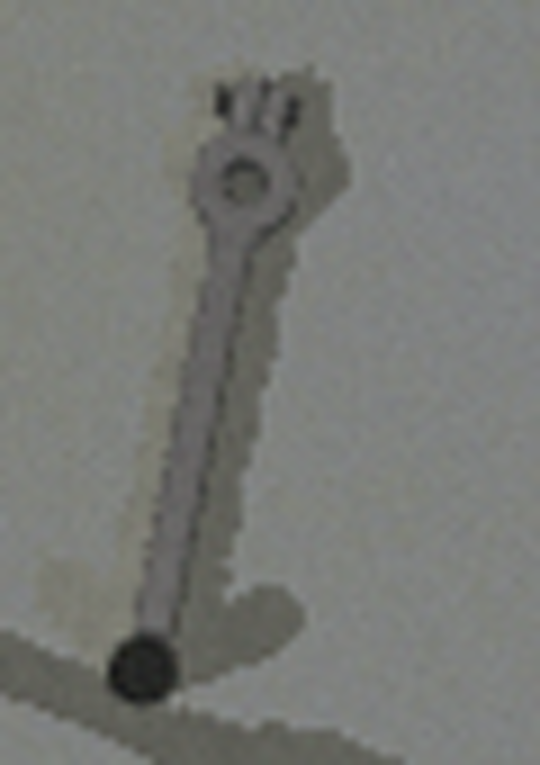

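View pics/c3.png

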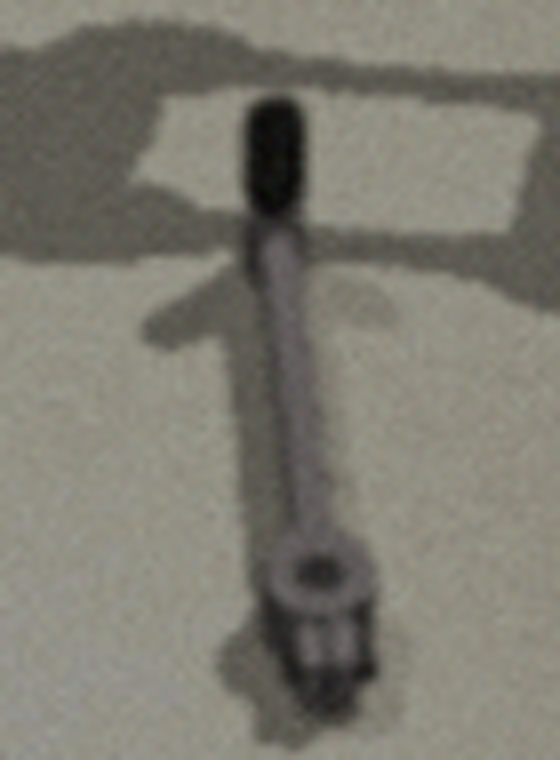

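```bash
python3 - <<'E'
from h import *
d=dict(np.load('pics/top0.npz')); T=d['world_from_camera']; fl=210/np.tan(np.radians(d['fovy'])/2)
def ray(u,v,z):
    r=T[:3,:3]@np.array([(u-d['cx'])/fl,(v-d['cy'])/fl,1]); o=T[:3,3]; return o+r*(z-o[2])/r[2]
b=ray(292,195,.032); p=ray(280.9,249.2,.078); print(b,p,np.linalg.norm((b-p)[:2]),np.degrees(np.arctan2(*(b-p)[1::-1])))
print('cap',ray(391,182.5,.099))
E
python3 -m creep '{"slide":[[0.84,-0.71,0.2],[0.84,-0.71,0.2],[0.84,-0.71,0.2],[0.84,-0.71,0.2],[0.84,-0.71,0.2]],"twist":[[0,0,-0.088],[0,0,-0.088],[0,0,-0.088],[0,0,-0.088],[0,0,-0.088]],"fingers":[-0.3,-0.3,-0.3,-0.3,-0.3]}' 30
```

```text
[ 0.55473517 -0.02132785  0.032     ] [0.38473872 0.01667605 0.078     ] 0.1741926730048581 -12.60166885129491
cap [ 0.57863597 -0.32103177  0.099     ]
clock: 0.6
position: [0.362, 0.4172, 0.2615]
ee_rot: [0.001, 0.469, 0.883, 0.0]
contact_force: [-0.3, -0.0, 0.5]
width: 0.0298
```

```bash

python3 -m creep '{"slide":[[0.82,-0.7,-0.1],[0.82,-0.7,-0.1],[0.82,-0.7,-0.1],[0.82,-0.7,-0.1],[0.82,-0.7,-0.1],[0.82,-0.7,-0.1]],"twist":[[0,0,-0.0875],[0,0,-0.0875],[0,0,-0.0875],[0,0,-0.0875],[0,0,-0.0875],[0,0,-0.0875]],"fingers":[-0.3,-0.3,-0.3,-0.3,-0.3,-0.3]}' 30
python3 - <<'E'
from h import *
for n in('scene','top'): d=grab(n,n+'1')
E
python3 crop.py scene1 330 110 480 230 5 c4; python3 crop.py top1 110 120 250 250 5 c5
```

```text
clock: 1.2
position: [0.4817, 0.3148, 0.2458]
ee_rot: [-0.001, 0.688, 0.726, -0.0]
contact_force: [0.6, 0.2, -0.4]
width: 0.0301
```

View pics/c4.png

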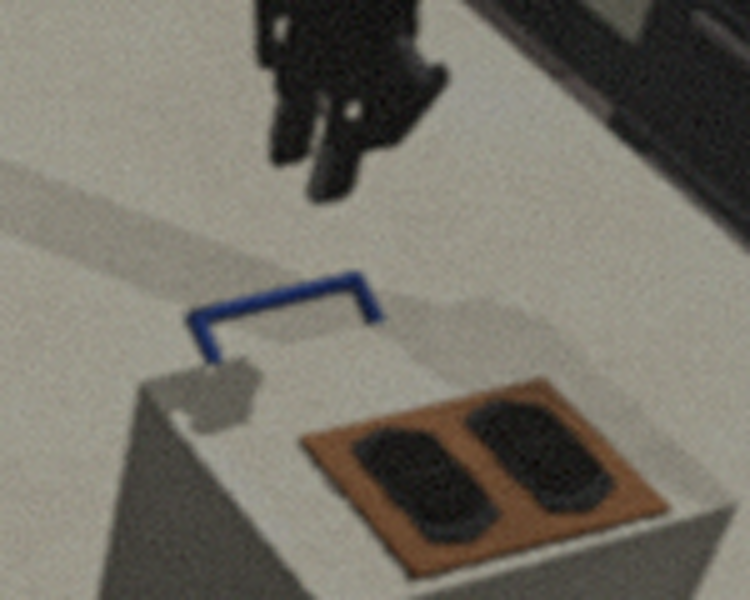

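View pics/c5.png

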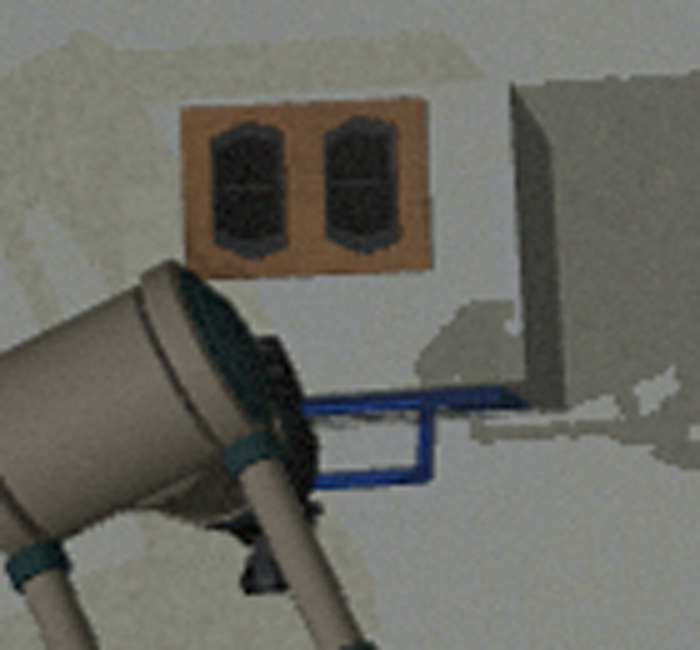

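The scene view shows the fingers above the bar, and they line up with its middle. I'll descend slowly and then close.

```bash

python3 -m creep '{"slide":[[0,0,-0.1],[0,0,-0.25],[0,0,-0.4],[0,0,-0.5],[0,0,-0.6],[0,0,-0.6]],"twist":[[0,0,0],[0,0,0],[0,0,0],[0,0,0],[0,0,0],[0,0,0]],"fingers":[-0.3,-0.3,-0.3,-0.3,-0.3,-0.3]}' 30
python3 - <<'E'
from h import *
for n in('scene',): d=grab(n,n+'2')
E
python3 crop.py scene2 330 110 480 230 5 c6
```

```text
clock: 1.9
position: [0.4802, 0.3144, 0.1545]
ee_rot: [-0.001, 0.688, 0.725, -0.002]
contact_force: [-0.0, 0.5, 0.9]
width: 0.0304
```

View pics/c6.png

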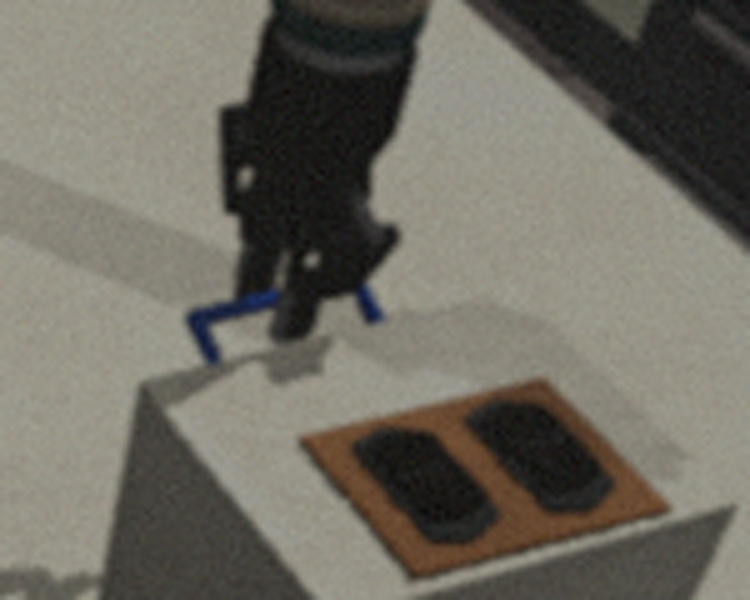

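The bar lies between the fingers, with one finger behind it. I'll close on it.

```bash

python3 -m creep '{"slide":[[0,0,0],[0,0,0],[0,0,0],[0,0,0],[0,0,0],[0,0,0]],"twist":[[0,0,0],[0,0,0],[0,0,0],[0,0,0],[0,0,0],[0,0,0]],"fingers":[-0.6,-1,-1,-1,-1,-1]}' 25
python3 - <<'E'
import numpy as np
# bin arc: hinge-> bar xyz (world), yaw 2.5
h=np.array([.535,.315,.016]); ux=np.array([np.cos(np.radians(2.5)),np.sin(np.radians(2.5))])
for th in [0,.05,.1,.2,.3,.4,.5,.6,.7,.75,.8]:
    x=-.04*np.cos(th)-.16*np.sin(th); z=-.04*np.sin(th)+.16*np.cos(th)
    print(th,(h[:2]+ux*x).round(4),round(z+.016,4))
E
```

```text
clock: 2.55
position: [0.4836, 0.3147, 0.1576]
ee_rot: [0.0, 0.69, 0.724, 0.002]
contact_force: [1.1, 2.8, 6.4]
width: 0.0089
0 [0.495  0.3133] 0.176
0.05 [0.4871 0.3129] 0.1738
0.1 [0.4793 0.3126] 0.1712
0.2 [0.4641 0.3119] 0.1649
0.3 [0.4496 0.3113] 0.157
0.4 [0.4359 0.3107] 0.1478
0.5 [0.4233 0.3101] 0.1372
0.6 [0.4118 0.3096] 0.1255
0.7 [0.4015 0.3092] 0.1126
0.75 [0.3968 0.309 ] 0.1058
0.8 [0.3925 0.3088] 0.0988
```

```bash

python3 -m creep '{"slide":[[-0.065,-0.002,-0.025],[-0.133,-0.005,-0.053],[-0.18,-0.007,-0.078],[-0.23,-0.01,-0.105],[-0.275,-0.012,-0.136],[-0.32,-0.014,-0.167],[-0.363,-0.016,-0.2],[-0.405,-0.018,-0.237],[-0.443,-0.02,-0.275],[-0.48,-0.021,-0.315],[-0.515,-0.022,-0.357],[-0.55,-0.024,-0.4],[-0.575,-0.025,-0.435],[-0.593,-0.026,-0.465],[-0.593,-0.026,-0.465],[-0.593,-0.026,-0.465],[-0.593,-0.026,-0.465]],"twist":[[0,0,0],[0,0,0],[0,0,0],[0,0,0],[0,0,0],[0,0,0],[0,0,0],[0,0,0],[0,0,0],[0,0,0],[0,0,0],[0,0,0],[0,0,0],[0,0,0],[0,0,0],[0,0,0],[0,0,0]],"fingers":[-1,-1,-1,-1,-1,-1,-1,-1,-1,-1,-1,-1,-1,-1,-1,-1,-1]}' 25
python3 - <<'E'
from h import *
for n in('scene','top'): d=grab(n,n+'3')
E
python3 crop.py scene3 330 110 480 230 5 c7
```

```text
clock: 4.25
position: [0.3937, 0.3102, 0.0857]
ee_rot: [-0.0, 0.689, 0.724, 0.0]
contact_force: [3.9, 6.1, -2.8]
width: 0.0089
```

View pics/c7.png

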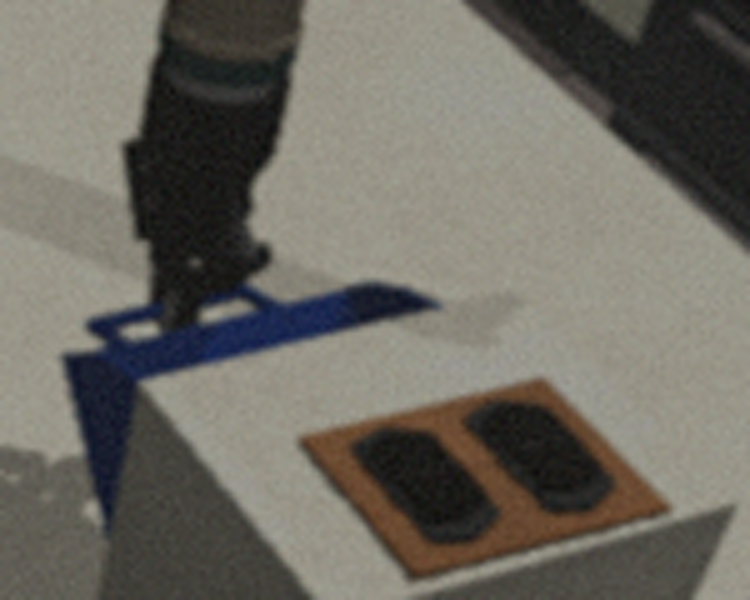

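View pics/top3.png

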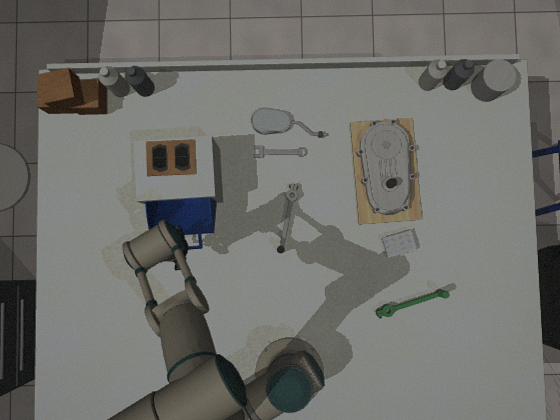

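The bin is tilted out to about 0.78 rad. I'll release the bar and lift clear.

```bash

python3 -m creep '{"slide":[[0,0,0],[0,0,0],[0,0,0],[0,0,0.15],[0,0,0.4],[0,0,0.7],[0,0,0.9],[0,0,0.9]],"twist":[[0,0,0],[0,0,0],[0,0,0],[0,0,0],[0,0,0],[0,0,0],[0,0,0],[0,0,0]],"fingers":[-0.43,-0.43,-0.43,-0.43,-0.43,-0.43,-0.43,-0.43]}' 25
python3 -m creep '{"slide":[[0.29,-1,0],[0.29,-1,0],[0.29,-1,0],[0.29,-1,0]],"twist":[[0,0,-0.09],[0,0,-0.09],[0,0,-0.09],[0,0,-0.09]],"fingers":[0.3,0.3,0.3,0.3]}'
python3 -m creep '{"slide":[[0.29,-1,0],[0.29,-1,0],[0.29,-1,0],[0.29,-1,0]],"twist":[[0,0,-0.09],[0,0,-0.09],[0,0,-0.09],[0,0,-0.09]],"fingers":[0.3,0.3,0.3,0.3]}'
python3 -m creep '{"slide":[[0.29,-1,0],[0.29,-1,0],[0.29,-1,0],[0.29,-1,0]],"twist":[[0,0,-0.07],[0,0,-0.07],[0,0,-0.07],[0,0,-0.07]],"fingers":[0.3,0.3,0.3,0.3]}'
```

```text
clock: 5.15
position: [0.3958, 0.3108, 0.226]
ee_rot: [0.001, 0.689, 0.724, 0.004]
contact_force: [1.1, 0.1, -0.4]
width: 0.0243
clock: 5.55
position: [0.4373, 0.1548, 0.2203]
ee_rot: [0.001, 0.867, 0.499, -0.002]
contact_force: [0.1, 0.9, 0.2]
width: 0.0556
clock: 5.95
position: [0.4813, 0.0047, 0.2203]
ee_rot: [0.001, 0.972, 0.237, -0.001]
contact_force: [-0.8, 1.1, 0.1]
width: 0.0555
clock: 6.35
position: [0.5249, -0.1453, 0.2199]
ee_rot: [0.001, 1.0, 0.021, -0.001]
contact_force: [0.0, 0.7, -0.0]
width: 0.0556
```

```bash

python3 -m creep '{"slide":[[0.3,-1,0],[0.3,-1,0],[0.3,-1,0],[0.3,-1,0],[0.3,-1,0]],"twist":[[0,0,0],[0,0,0],[0,0,0],[0,0,0],[0,0,0]],"fingers":[0.3,0.3,0.3,0.3,0.3]}'
python3 - <<'E'
from h import *
for n in('scene','top'): d=grab(n,n+'4')
print(telemetry.get_state()['position'])
W=cloud(d); img=d['img']; x,y,z=W[...,0],W[...,1],W[...,2]
m=(abs(z-.099)<.008)&(abs(x-.58)<.03)&(abs(y+.322)<.03); print(m.sum(), W[m].mean(0) if m.any() else 0)
E
python3 crop.py scene4 90 170 240 330 4 c8;python3 crop.py top4 340 110 430 260 4 c9
```

```text
clock: 6.85
position: [0.5685, -0.2904, 0.2196]
ee_rot: [-0.001, 1.0, 0.024, -0.002]
contact_force: [-1.2, 0.5, 0.1]
width: 0.0555
[ 0.56836561 -0.28819155  0.2206231 ]
10 [ 0.57126293 -0.31612256  0.09794286]
```

View pics/c8.png

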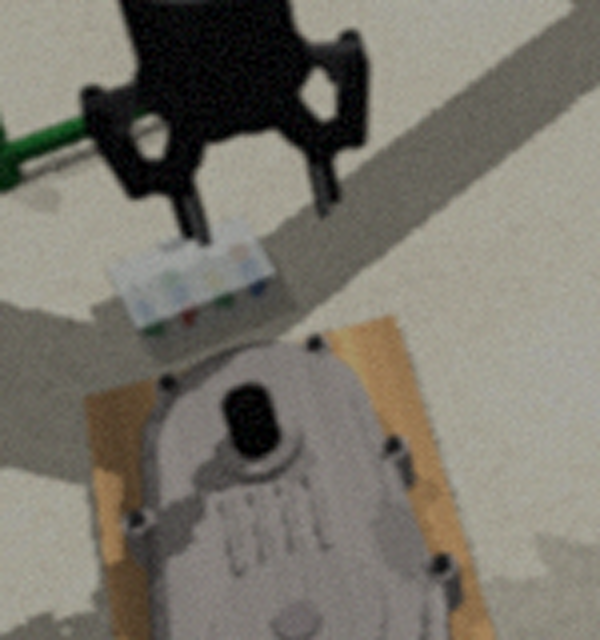

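View pics/c9.png

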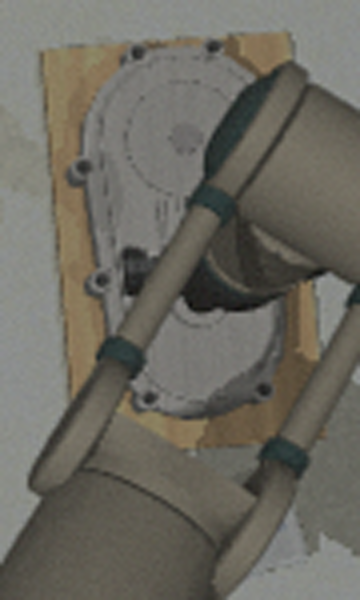

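```bash

python3 -m creep '{"slide":[[0.077,-0.22,0],[0.077,-0.22,-0.2],[0.077,-0.22,-0.4],[0.077,-0.22,-0.5],[0.077,-0.22,-0.5],[0.077,-0.22,-0.5]],"twist":[[0,0,0],[0,0,0],[0,0,0],[0,0,0],[0,0,0],[0,0,0]],"fingers":[0.2,0.2,0.2,0.2,0.2,0.2]}'
python3 - <<'E'
from h import *
for n in('scene','top'): d=grab(n,n+'5')
E
python3 crop.py scene5 90 170 240 330 4 c10
```

```text
clock: 7.55
position: [0.581, -0.3215, 0.1473]
ee_rot: [-0.0, 1.0, 0.026, 0.0]
contact_force: [0.2, -0.1, 0.6]
width: 0.0512
```

View pics/c10.png

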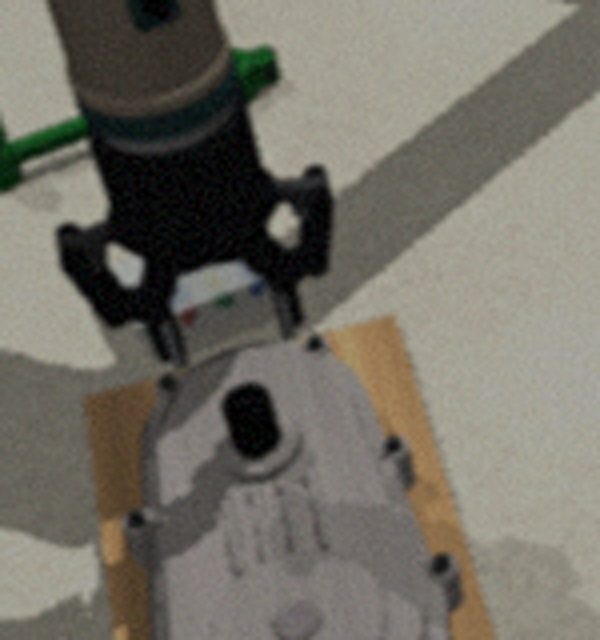

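The fingers straddle the cap line. I'll lower to TCP z of about 0.071 and close.

```bash

python3 -m creep '{"slide":[[0,0,-0.15],[0,0,-0.3],[0,0,-0.42],[0,0,-0.5],[0,0,-0.5],[0,0,-0.5],[0,0,-0.5],[0,0,-0.5],[0,0,-0.5],[0,0,-0.5]],"twist":[[0,0,0],[0,0,0],[0,0,0],[0,0,0],[0,0,0],[0,0,0],[0,0,0],[0,0,0],[0,0,0],[0,0,0]],"fingers":[0.2,0.2,0.2,0.2,0.2,-0.8,-0.8,-0.8,-0.8,-0.8]}' 25
python3 - <<'E'
from h import *
for n in('scene',): d=grab(n,n+'6')
E
python3 crop.py scene6 90 170 240 330 4 c11
```

```text
clock: 8.65
position: [0.5819, -0.3236, 0.0731]
ee_rot: [0.001, 1.0, 0.025, 0.001]
contact_force: [0.8, 0.3, 6.0]
width: 0.0273
```

View pics/c11.png

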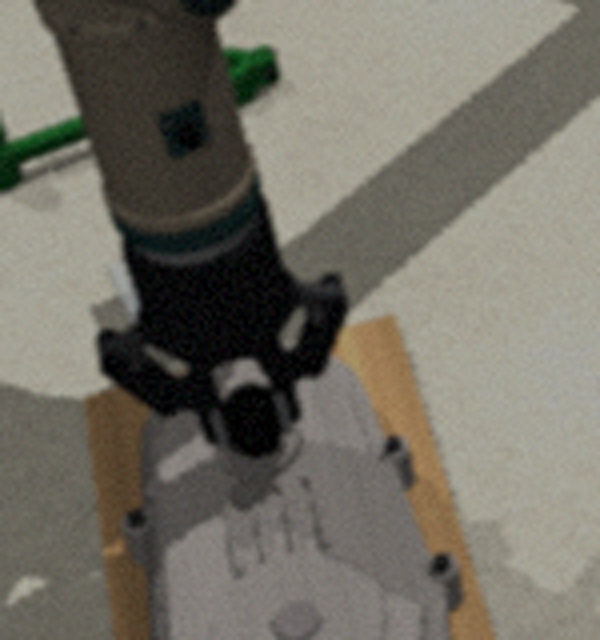

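```bash

python3 -m creep '{"slide":[[0,0,0.15],[0,0,0.35],[0,0,0.6],[0,0,0.85],[0,0,1],[0,0,1],[0,0,1]],"twist":[[0,0,0],[0,0,0],[0,0,0],[0,0,0],[0,0,0],[0,0,0],[0,0,0]],"fingers":[-0.8,-0.8,-0.8,-0.8,-0.8,-0.8,-0.8]}' 25
python3 - <<'E'
from h import *
for n in('scene','top'): d=grab(n,n+'7')
E
python3 crop.py scene7 90 100 240 330 3 c12;python3 crop.py top7 340 110 430 260 4 c13
```

```text
clock: 9.4
position: [0.5806, -0.3228, 0.2212]
ee_rot: [-0.0, 1.0, 0.025, -0.0]
contact_force: [0.5, 0.2, -1.4]
width: 0.0272
```

View pics/c12.png

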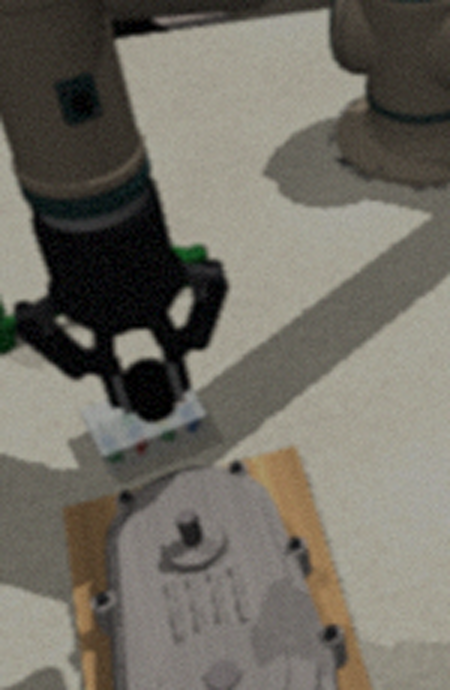

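```bash

python3 -m creep '{"slide":[[-0.16,1,0],[-0.16,1,0],[-0.16,1,0],[-0.16,1,0]],"twist":[[0,0,0],[0,0,0],[0,0,0],[0,0,0]],"fingers":[-0.8,-0.8,-0.8,-0.8]}' 25
python3 -m creep '{"slide":[[-0.16,1,0],[-0.16,1,0],[-0.16,1,0],[-0.16,1,0]],"twist":[[0,0,0],[0,0,0],[0,0,0],[0,0,0]],"fingers":[-0.8,-0.8,-0.8,-0.8]}' 25
python3 -m creep '{"slide":[[-0.16,1,0],[-0.16,1,0],[-0.16,1,0],[-0.16,1,0]],"twist":[[0,0,0],[0,0,0],[0,0,0],[0,0,0]],"fingers":[-0.8,-0.8,-0.8,-0.8]}' 25
python3 -m creep '{"slide":[[-0.2,1,0],[-0.2,1,0],[-0.2,1,0],[-0.2,1,0],[-0.2,1,0]],"twist":[[0,0,0],[0,0,0],[0,0,0],[0,0,0],[0,0,0]],"fingers":[-0.8,-0.8,-0.8,-0.8,-0.8]}' 25
```

```text
clock: 9.9
position: [0.5542, -0.1667, 0.2198]
ee_rot: [-0.003, 1.0, 0.027, -0.003]
contact_force: [0.5, -0.5, 0.3]
width: 0.0274
clock: 10.3
position: [0.5305, -0.0179, 0.2201]
ee_rot: [-0.002, 1.0, 0.027, -0.002]
contact_force: [1.0, -0.4, -0.2]
width: 0.0275
clock: 10.7
position: [0.5073, 0.1314, 0.2203]
ee_rot: [-0.001, 1.0, 0.027, -0.001]
contact_force: [0.4, -0.8, -0.3]
width: 0.0275
clock: 11.2
position: [0.479, 0.2766, 0.2203]
ee_rot: [0.001, 1.0, 0.026, -0.001]
contact_force: [0.8, -0.7, -0.6]
width: 0.0273
```

The cap came off the shaft and is in the gripper. Next I'll move over the mouth and check.

```bash

python3 -m creep '{"slide":[[-0.03,0.22,0],[-0.03,0.22,0],[-0.03,0.22,0]],"twist":[[0,0,0],[0,0,0],[0,0,0]],"fingers":[-0.8,-0.8,-0.8]}' 25
python3 - <<'E'
from h import *
for n in('scene','top'): d=grab(n,n+'8')
E
python3 crop.py scene8 330 70 480 230 4 c14;python3 crop.py top8 110 120 250 250 4 c15
python3 - <<'E'
import numpy as np
from h import *
# shaft centre from pic 7
for n in('top7','scene7'):
    d=dict(np.load(f'pics/{n}.npz')); W=cloud(d); x,y,z=W[...,0],W[...,1],W[...,2]
    m=(z>.083)&(z<.1)&(abs(x-.58)<.025)&(abs(y+.322)<.025); print(n,m.sum(),W[m].mean(0).round(4))
E
```

```text
clock: 11.5
position: [0.4752, 0.308, 0.2209]
ee_rot: [0.001, 1.0, 0.024, -0.0]
contact_force: [0.6, -0.0, -0.8]
width: 0.0273
top7 0 [nan nan nan]
scene7 43 [ 0.5822 -0.3211  0.0898]<stdin>:6: RuntimeWarning: Mean of empty slice.
  ret = um.true_divide(
```

View pics/c14.png

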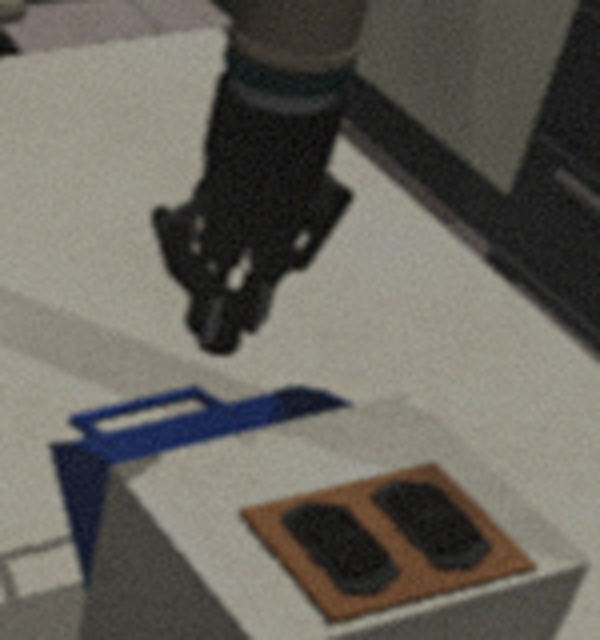

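View pics/c15.png

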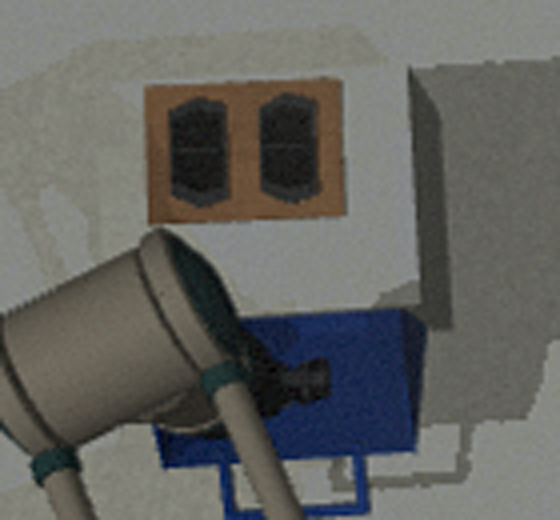

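The cap sits over the open mouth. I'll lower it, release, and lift.

```bash

python3 -m creep '{"slide":[[0.03,0.02,-0.15],[0.03,0.02,-0.35],[0.03,0.02,-0.55],[0.03,0.02,-0.7],[0.03,0.02,-0.7],[0.03,0.02,-0.7],[0.03,0.02,-0.7],[0.03,0.02,-0.7],[0.03,0.02,-0.7],[0.03,0.02,-0.5],[0.03,0.02,-0.25],[0.03,0.02,0],[0.03,0.02,0.1],[0.03,0.02,0.1]],"twist":[[0,0,0],[0,0,0],[0,0,0],[0,0,0],[0,0,0],[0,0,0],[0,0,0],[0,0,0],[0,0,0],[0,0,0],[0,0,0],[0,0,0],[0,0,0],[0,0,0]],"fingers":[-0.8,-0.8,-0.8,-0.8,-0.8,0.2,0.2,0.2,0.2,0.2,0.2,0.2,0.2,0.2]}' 25
python3 -m creep '{"slide":[[-0.5,0,0],[-0.5,0,0],[-0.5,0,0]],"twist":[[0,0,0.07],[0,0,0.07],[0,0,0.07]],"fingers":[-0.3,-0.3,-0.3]}'
python3 - <<'E'
from h import *
for n in('scene','top'): d=grab(n,n+'9')
E
python3 crop.py scene9 330 70 480 230 4 c16;python3 crop.py top9 110 120 250 250 4 c17
```

```text
clock: 13.0
position: [0.4805, 0.3138, 0.2402]
ee_rot: [-0.002, 1.0, 0.025, 0.003]
contact_force: [-0.0, -1.2, -0.7]
width: 0.0513
clock: 13.3
position: [0.3993, 0.3121, 0.2354]
ee_rot: [0.0, 0.969, 0.246, -0.002]
contact_force: [-0.1, 0.7, 0.6]
width: 0.0301
```

View pics/c16.png

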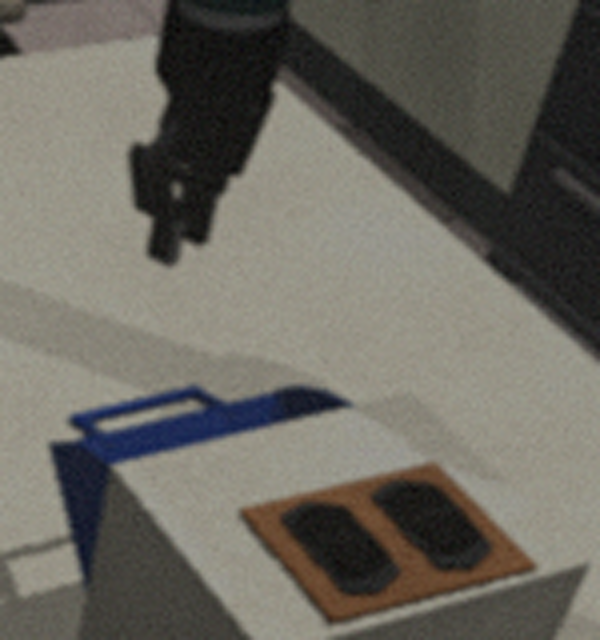

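View pics/c17.png

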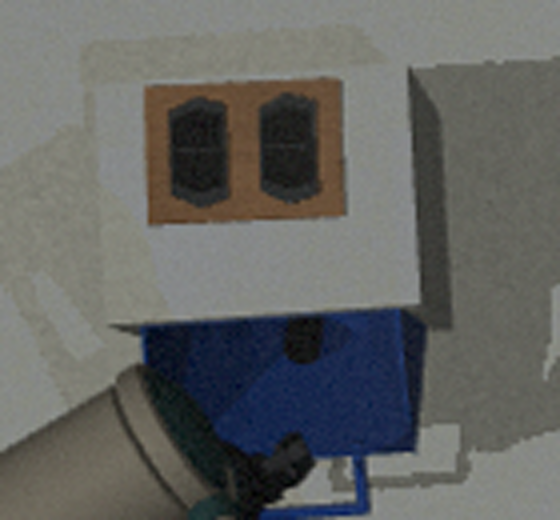

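The cap lies in the open bin at about (300,340) in the crop. I'll regrip the bar.

```bash

python3 -m creep '{"slide":[[-0.07,-0.02,0],[-0.07,-0.02,0],[-0.07,-0.02,0],[-0.07,-0.02,0],[-0.07,-0.02,0],[-0.07,-0.02,0],[-0.07,-0.02,0],[-0.07,-0.02,0],[-0.07,-0.02,0],[-0.07,-0.02,0]],"twist":[[0,0,0.178],[0,0,0.178],[0,0,0.178],[0,0,0.178],[0,0,0.178],[0,0,0.178],[0,0,0.178],[0,0,0.178],[0,0,0.178],[0,0,0.178]],"fingers":[-0.4,-0.4,-0.4,-0.4,-0.4,-0.4,-0.4,-0.4,-0.4,-0.4]}' 25
```

```text
clock: 14.4
position: [0.3936, 0.3098, 0.236]
ee_rot: [-0.0, 0.695, 0.719, -0.0]
contact_force: [0.5, -0.6, -0.0]
width: 0.0252
```

```bash

python3 -m creep '{"slide":[[0,0,-0.2],[0,0,-0.4],[0,0,-0.6],[0,0,-0.75],[0,0,-0.88],[0,0,-1],[0,0,-1]],"twist":[[0,0,0.003],[0,0,0.003],[0,0,0.003],[0,0,0.003],[0,0,0.003],[0,0,0.003],[0,0,0.003]],"fingers":[-0.4,-0.4,-0.4,-0.4,-0.4,-0.4,-0.4]}' 25
python3 -m creep '{"slide":[[0,0,0],[0,0,0],[0,0,0],[0,0,0],[0,0,0]],"twist":[[0,0,0],[0,0,0],[0,0,0],[0,0,0],[0,0,0]],"fingers":[-0.7,-1,-1,-1,-1]}' 25
python3 - <<'E'
from h import *
for n in('scene','top'): d=grab(n,n+'10')
E
python3 crop.py scene10 330 70 480 230 4 c18
```

```text
clock: 15.1
position: [0.3918, 0.3088, 0.0842]
ee_rot: [-0.001, 0.688, 0.726, -0.003]
contact_force: [-0.3, 0.6, 0.0]
width: 0.0258
clock: 15.6
position: [0.394, 0.3101, 0.0873]
ee_rot: [0.0, 0.687, 0.726, 0.001]
contact_force: [-0.2, -0.4, 2.3]
width: 0.0088
```

View pics/c18.png

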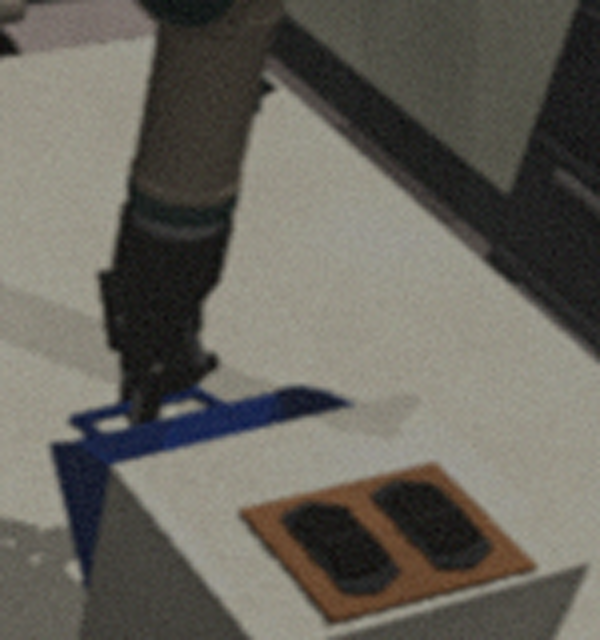

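```bash

python3 -m creep '{"slide":[[0.024,0.001,0.037],[0.049,0.002,0.073],[0.082,0.003,0.117],[0.117,0.005,0.159],[0.155,0.006,0.199],[0.194,0.008,0.237],[0.235,0.01,0.273],[0.278,0.012,0.307],[0.323,0.014,0.339],[0.369,0.016,0.369],[0.417,0.018,0.396],[0.466,0.02,0.421],[0.516,0.022,0.443],[0.567,0.025,0.463],[0.619,0.027,0.481],[0.65,0.028,0.49],[0.672,0.029,0.495],[0.69,0.03,0.5],[0.69,0.03,0.5],[0.69,0.03,0.5]],"twist":[[0,0,0],[0,0,0],[0,0,0],[0,0,0],[0,0,0],[0,0,0],[0,0,0],[0,0,0],[0,0,0],[0,0,0],[0,0,0],[0,0,0],[0,0,0],[0,0,0],[0,0,0],[0,0,0],[0,0,0],[0,0,0],[0,0,0],[0,0,0]],"fingers":[-1,-1,-1,-1,-1,-1,-1,-1,-1,-1,-1,-1,-1,-1,-1,-1,-1,-1,-1,-1]}' 25
python3 - <<'E'
from h import *
for n in('scene','top'): d=grab(n,n+'11')
E
python3 crop.py scene11 330 70 480 230 4 c19
```

```text
clock: 17.7
position: [0.496, 0.3147, 0.163]
ee_rot: [-0.001, 0.687, 0.726, -0.0]
contact_force: [-4.9, 1.4, 5.0]
width: 0.0087
```

View pics/c19.png

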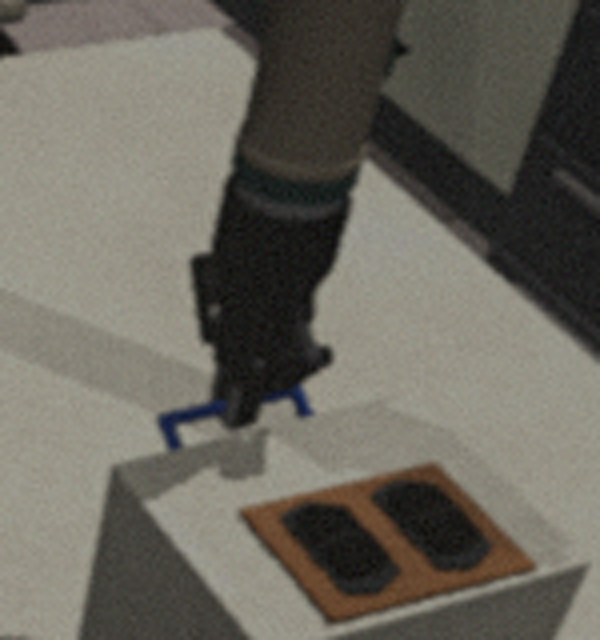

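The bin looks shut, with the bar at x=0.496. I'll push a little more to confirm the stop.

```bash

python3 -m creep '{"slide":[[0.03,0,0],[0.06,0,0],[0.08,0,0],[0.08,0,0],[0.08,0,0]],"twist":[[0,0,0],[0,0,0],[0,0,0],[0,0,0],[0,0,0]],"fingers":[-1,-1,-1,-1,-1]}' 25
```

```text
clock: 18.3
position: [0.496, 0.3147, 0.1629]
ee_rot: [-0.009, 0.687, 0.726, -0.009]
contact_force: [-28.7, 2.3, 20.4]
width: 0.0088
```

That is the stop: the position did not change and the force rose to 29 N. I'll back off, release and lift.

```bash

python3 -m creep '{"slide":[[-0.08,0,0],[-0.08,0,0],[-0.08,0,0],[-0.08,0,0],[-0.08,0,0],[-0.08,0,0.1],[-0.08,0,0.3],[-0.08,0,0.5],[-0.08,0,0.6],[-0.08,0,0.6]],"twist":[[0,0,0],[0,0,0],[0,0,0],[0,0,0],[0,0,0],[0,0,0],[0,0,0],[0,0,0],[0,0,0],[0,0,0]],"fingers":[-1,-1,-0.45,-0.45,-0.45,-0.45,-0.45,-0.45,-0.45,-0.45]}' 25
python3 -m creep '{"slide":[[-0.1,-1,0],[-0.1,-1,0],[-0.1,-1,0],[-0.1,-1,0]],"twist":[[0,0,-0.1],[0,0,-0.1],[0,0,-0.1],[0,0,-0.1]],"fingers":[0,0,0,0]}' 25
python3 -m creep '{"slide":[[0,-1,0],[0,-1,0],[0,-1,0],[0,-1,0],[0,-1,0]],"twist":[[0,0,-0.11],[0,0,-0.11],[0,0,-0.11],[0,0,-0.11],[0,0,-0.11]],"fingers":[0,0,0,0,0]}' 25
python3 - <<'E'
from h import *
for n in('scene','top'): d=grab(n,n+'12')
# bar check
for n in('top12','scene12'):
    d=dict(np.load(f'pics/{n}.npz')); W=cloud(d); hsv=cv2.cvtColor(d['img'],cv2.COLOR_BGR2HSV); x,y,z=W[...,0],W[...,1],W[...,2]
    b=(hsv[...,0]>105)&(hsv[...,0]<130)&(hsv[...,1]>120)&(abs(z-.176)<.01)&(x>.45)&(x<.505)&(y>.2)&(y<.42); print(n,b.sum(),W[b].mean(0).round(4))
    m=(z>.083)&(z<.1)&(abs(x-.58)<.025)&(abs(y+.322)<.025); print('shaft',m.sum(),W[m].mean(0).round(4))
E
```

```text
clock: 19.3
position: [0.4991, 0.3148, 0.254]
ee_rot: [0.001, 0.687, 0.726, 0.003]
contact_force: [-0.1, -0.2, -0.8]
width: 0.0237
clock: 19.7
position: [0.4807, 0.1588, 0.2501]
ee_rot: [0.001, 0.874, 0.486, -0.002]
contact_force: [0.9, 1.0, -0.2]
width: 0.0427
clock: 20.2
position: [0.4816, 0.0121, 0.25]
ee_rot: [-0.0, 0.987, 0.162, -0.001]
contact_force: [1.1, 0.9, -0.0]
width: 0.0428
top12 104 [0.4973 0.3131 0.1801]
shaft 24 [ 0.58   -0.3245  0.0906]
scene12 72 [0.5001 0.3158 0.1801]
shaft 45 [ 0.5822 -0.3212  0.09  ]
```

View pics/top12.png

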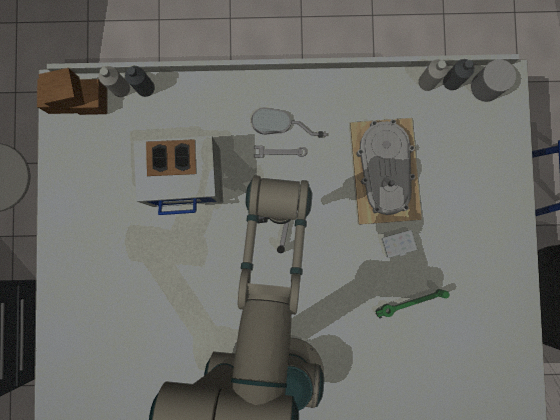

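View pics/scene12.png

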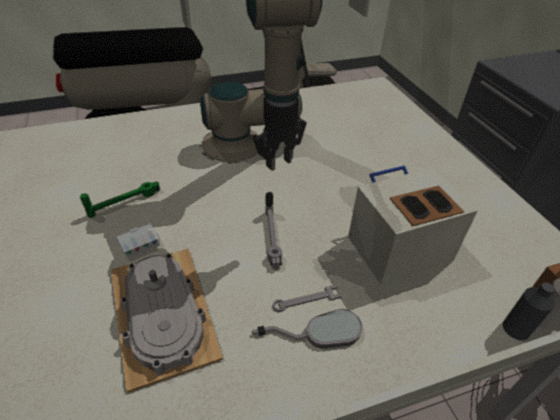

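The bin is shut, with the bar's top at z≈0.180 and moved in by about 10 mm. The shaft tip is at about (0.581,-0.3225). Now I'll go over the lever's balance point.

```bash

python3 -m creep '{"slide":[[0.2,-0.16,0],[0.2,-0.16,-0.2],[0.2,-0.16,-0.4],[0.2,-0.16,-0.6],[0.2,-0.16,-0.7],[0.2,-0.16,-0.8],[0.2,-0.16,-0.8],[0.2,-0.16,-0.8]],"twist":[[0,0,-0.085],[0,0,-0.085],[0,0,-0.085],[0,0,-0.085],[0,0,-0.085],[0,0,-0.085],[0,0,-0.085],[0,0,-0.085]],"fingers":[0,0,0,0,0,0,0,0]}' 25
python3 - <<'E'
from h import *
for n in('scene','top'): d=grab(n,n+'13')
s=telemetry.get_state(); w,x,y,z=s['ee_rot']; print(s['position'],np.degrees(np.arctan2(2*y*y-1,2*x*y)))
E
python3 crop.py scene13 220 100 330 280 4 c20
```

```text
clock: 21.1
position: [0.5118, -0.0093, 0.1312]
ee_rot: [0.0, 0.995, -0.098, -0.001]
contact_force: [-0.5, -0.5, 1.2]
width: 0.0427
[ 0.51262113 -0.00950476  0.13222443] -101.33050773021816
```

View pics/c20.png

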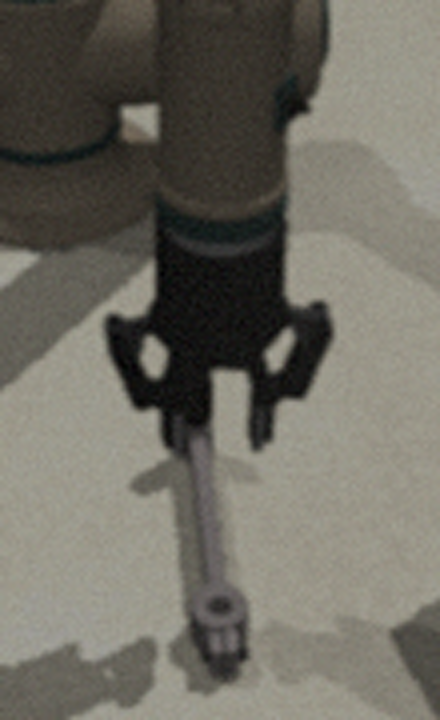

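```bash

python3 -m creep '{"slide":[[0,-0.005,-0.15],[0,-0.01,-0.3],[0,-0.01,-0.45],[0,-0.01,-0.6],[0,-0.01,-0.7],[0,-0.01,-0.76],[0,-0.01,-0.8],[0,-0.01,-0.8],[0,-0.01,-0.8]],"twist":[[0,0,-0.0037],[0,0,-0.0037],[0,0,-0.0037],[0,0,-0.0037],[0,0,-0.0037],[0,0,-0.0037],[0,0,-0.0037],[0,0,-0.0037],[0,0,-0.0037]],"fingers":[0,0,0,0,0,0,0,0,0]}' 25
python3 - <<'E'
from h import *
for n in('scene','top'): d=grab(n,n+'14')
s=telemetry.get_state(); w,x,y,z=s['ee_rot']; print(s['position'],np.degrees(np.arctan2(2*y*y-1,2*x*y)))
E
python3 crop.py scene14 220 150 330 280 5 c21
```

```text
clock: 22.1
position: [0.5126, -0.0112, 0.0123]
ee_rot: [0.0, 0.994, -0.111, 0.001]
contact_force: [0.6, 1.1, 0.4]
width: 0.0427
[ 0.51267046 -0.01116212  0.01237258] -102.71887295129864
```

View pics/c21.png

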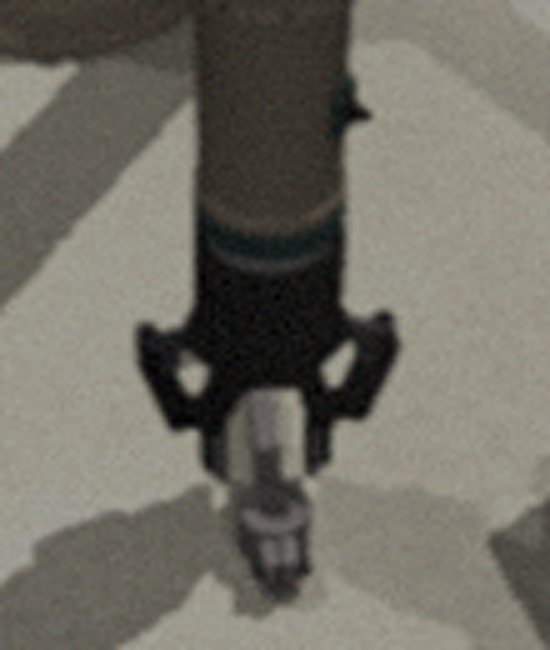

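The arm is centred between the fingers. I'll close, then lift 30 mm and check.

```bash

python3 -m creep '{"slide":[[0,0,0],[0,0,0],[0,0,0],[0,0,0],[0,0,0],[0,0,0],[0,0,0]],"twist":[[0,0,0],[0,0,0],[0,0,0],[0,0,0],[0,0,0],[0,0,0],[0,0,0]],"fingers":[-1,-1,-1,-1,-1,-1,-1]}' 70
python3 -m creep '{"slide":[[0,0,0.05],[0,0,0.1],[0,0,0.2],[0,0,0.2],[0,0,0.2]],"twist":[[0,0,0],[0,0,0],[0,0,0],[0,0,0],[0,0,0]],"fingers":[-1,-1,-1,-1,-1]}' 70
python3 - <<'E'
from h import *
for n in('scene','top'): d=grab(n,n+'15')
E
python3 crop.py scene15 220 150 330 280 5 c22
```

```text
clock: 22.9
position: [0.5123, -0.011, 0.0123]
ee_rot: [-0.0, 0.994, -0.111, 0.001]
contact_force: [-0.5, 1.3, 5.1]
width: 0.0127
clock: 23.4
position: [0.512, -0.0111, 0.0417]
ee_rot: [0.0, 0.994, -0.111, 0.0]
contact_force: [0.4, 0.9, -4.7]
width: 0.0122
```

View pics/c22.png

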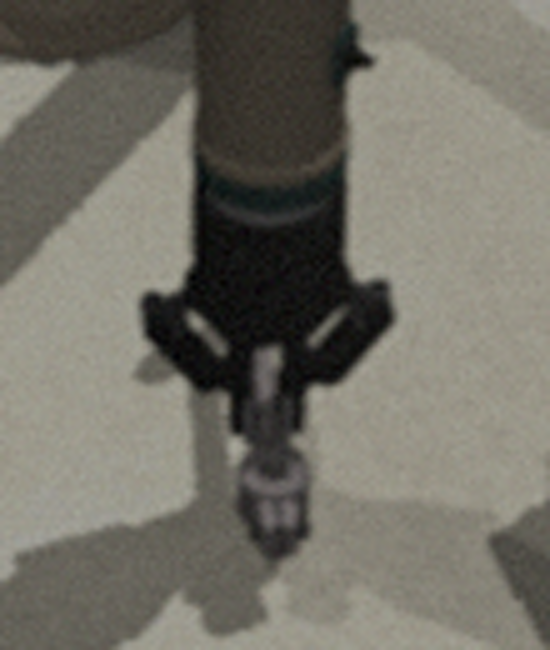

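```bash

python3 -m creep '{"slide":[[0,0,0.1],[0,0,0.22],[0,0,0.36],[0,0,0.5],[0,0,0.61],[0,0,0.69],[0,0,0.69]],"twist":[[0,0,0],[0,0,0],[0,0,0],[0,0,0],[0,0,0],[0,0,0],[0,0,0]],"fingers":[-1,-1,-1,-1,-1,-1,-1]}' 70
python3 -m creep '{"slide":[[0.006,-0.07,0],[0.016,-0.18,0],[0.026,-0.3,0],[0.038,-0.43,0],[0.05,-0.57,0],[0.062,-0.7,0],[0.072,-0.82,0],[0.08,-0.91,0],[0.085,-0.97,0],[0.088,-1,0],[0.088,-1,0]],"twist":[[0,0,0],[0,0,0],[0,0,0],[0,0,0],[0,0,0],[0,0,0],[0,0,0],[0,0,0],[0,0,0],[0,0,0],[0,0,0]],"fingers":[-1,-1,-1,-1,-1,-1,-1,-1,-1,-1,-1]}' 70
python3 -m creep '{"slide":[[0.006,-0.07,0],[0.016,-0.18,0],[0.026,-0.3,0],[0.038,-0.43,0],[0.05,-0.57,0],[0.062,-0.7,0],[0.072,-0.82,0],[0.08,-0.91,0],[0.085,-0.97,0],[0.088,-1,0],[0.088,-1,0],[0.088,-1,0],[0.088,-1,0]],"twist":[[0,0,0],[0,0,0],[0,0,0],[0,0,0],[0,0,0],[0,0,0],[0,0,0],[0,0,0],[0,0,0],[0,0,0],[0,0,0],[0,0,0],[0,0,0]],"fingers":[-1,-1,-1,-1,-1,-1,-1,-1,-1,-1,-1,-1,-1]}' 70
python3 - <<'E'
from h import *
for n in('scene','top'): d=grab(n,n+'16')
E
python3 crop.py scene16 80 120 250 340 3 c23;python3 crop.py top16 330 140 440 270 5 c24
```

```text
clock: 24.2
position: [0.5128, -0.0112, 0.1461]
ee_rot: [0.0, 0.994, -0.111, 0.001]
contact_force: [0.3, -0.6, -3.8]
width: 0.0126
clock: 25.3
position: [0.525, -0.1613, 0.1447]
ee_rot: [-0.0, 0.994, -0.111, -0.0]
contact_force: [-0.2, 0.4, -4.3]
width: 0.0125
clock: 26.6
position: [0.5383, -0.3101, 0.1451]
ee_rot: [-0.0, 0.994, -0.11, -0.0]
contact_force: [0.1, -0.4, -3.6]
width: 0.0122
```

View pics/c23.png

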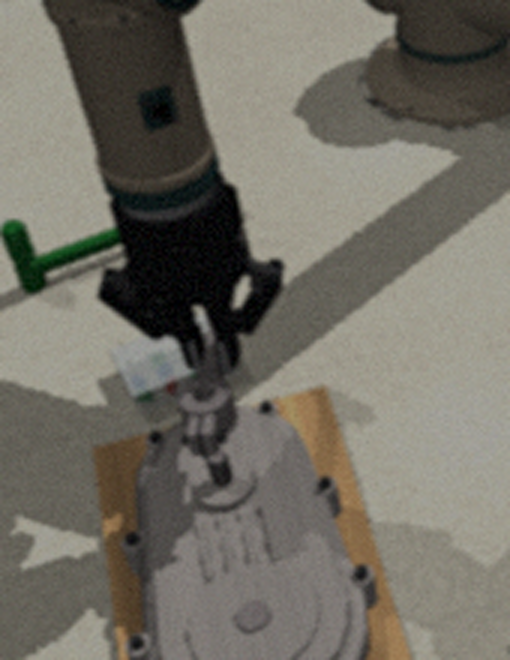

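View pics/c24.png

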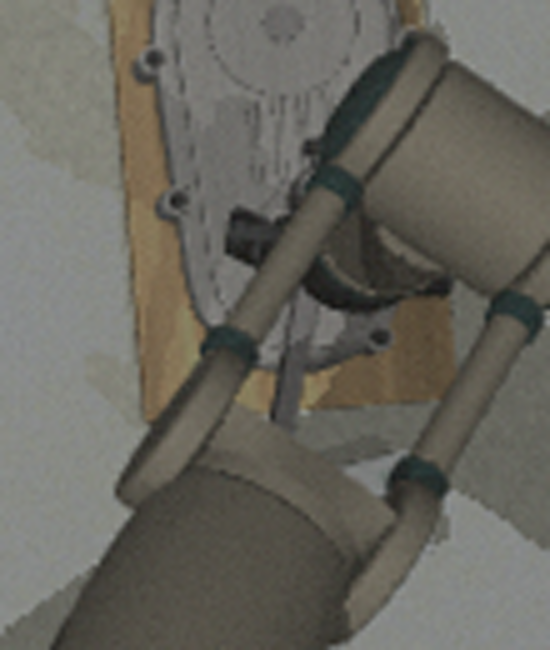

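```bash
python3 - <<'E'
from h import *
d=dict(np.load('pics/scene16.npz')); W=cloud(d); T=d['world_from_camera']; fl=210/np.tan(np.radians(d['fovy'])/2)
def ray(u,v,z):
    r=T[:3,:3]@np.array([(u-d['cx'])/fl,(v-d['cy'])/fl,1]); o=T[:3,3]; return o+r*(z-o[2])/r[2]
print(W[253,142:155].round(3).tolist())
print('bore ray',ray(148,253,.164),'shaft tip ray',ray(80+218/3,120+463/3,.092))
x,y,z=W[...,0],W[...,1],W[...,2]
m=(abs(x-.581)<.025)&(abs(y+.322)<.025)&(z>.15)&(z<.18); print(m.sum(),W[m].mean(0),np.percentile(W[m],[3,50,97],axis=0).round(4).tolist())
m=(abs(x-.585)<.05)&(abs(y+.33)<.03)&(z>.12)&(z<.18); print('all z',np.percentile(z[m],[1,10,50,90,99]).round(4))
# arm between finger and boss and rear part via top view
t=dict(np.load('pics/top16.npz')); V=cloud(t); m=(V[...,0]>.39)&(V[...,0]<.5)&(abs(V[...,1]+.30)<.04)&(V[...,2]>.12)&(V[...,2]<.24)
print('top foot side',m.sum(),np.c_[V[m]].round(3)[::6].tolist())
m=(x>.38)&(x<.53)&(abs(y+.30)<.04)&(z>.12)&(z<.18); print('scene foot side',m.sum(),W[m].round(3)[::6].tolist())
E
python3 crop.py scene16 120 210 190 300 8 c25
```

```text
[[0.584, -0.33, 0.164], [0.584, -0.328, 0.163], [0.586, -0.326, 0.165], [0.585, -0.324, 0.163], [0.576, -0.323, 0.153], [0.576, -0.321, 0.152], [0.573, -0.319, 0.148], [0.574, -0.317, 0.148], [0.589, -0.314, 0.164], [0.591, -0.311, 0.166], [0.592, -0.309, 0.167], [0.591, -0.307, 0.164], [0.591, -0.305, 0.164]]
bore ray [ 0.58757986 -0.31760532  0.164     ] shaft tip ray [ 0.58826988 -0.32087472  0.092     ]
264 [ 0.58356838 -0.31600417  0.16233029] [[0.5594, -0.3332, 0.1518], [0.5847, -0.3157, 0.1638], [0.6036, -0.3, 0.1665]]
all z [0.1374 0.1472 0.1621 0.1665 0.1779]
top foot side 101 [[0.5, -0.295, 0.158], [0.496, -0.294, 0.161], [0.493, -0.297, 0.161], [0.49, -0.296, 0.164], [0.487, -0.295, 0.169], [0.485, -0.296, 0.163], [0.482, -0.296, 0.164], [0.479, -0.3, 0.159], [0.474, -0.288, 0.157], [0.471, -0.288, 0.156], [0.468, -0.288, 0.155], [0.464, -0.289, 0.167], [0.461, -0.293, 0.163], [0.458, -0.292, 0.167], [0.456, -0.293, 0.16], [0.453, -0.292, 0.163], [0.45, -0.296, 0.16]]
scene foot side 48 [[0.41, -0.266, 0.178], [0.42, -0.272, 0.179], [0.413, -0.271, 0.166], [0.42, -0.272, 0.165], [0.413, -0.267, 0.151], [0.48, -0.288, 0.157], [0.516, -0.307, 0.161], [0.523, -0.307, 0.162]]
```

View pics/c25.png

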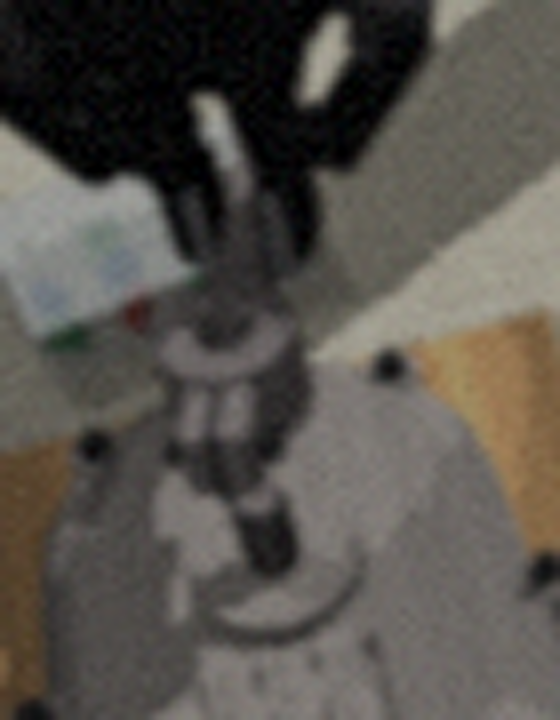

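```bash

python3 -m creep '{"slide":[[0,-0.01,0],[0,-0.02,0],[0,-0.02,0],[0,-0.02,0],[0,-0.02,0],[0,-0.02,0],[0,-0.02,0],[0,-0.02,0]],"twist":[[0,0,0],[0,0,0],[0,0,0],[0,0,0],[0,0,0],[0,0,0],[0,0,0],[0,0,0]],"fingers":[-1,-1,-1,-1,-1,-1,-1,-1]}' 70
python3 - <<'E'
from h import *
d=grab('scene','scene17'); W=cloud(d); T=d['world_from_camera']; fl=210/np.tan(np.radians(d['fovy'])/2)
x,y,z=W[...,0],W[...,1],W[...,2]
# boss-top ring: rim extent
m=(abs(x-.581)<.03)&(abs(y+.322)<.03)&(z>.158)&(z<.17); q=W[m]; print('boss top',m.sum(),q.mean(0).round(4),cv2.minEnclosingCircle((q[:,:2]*1000).astype(np.float32)))
a=(x>.38)&(x<.53)&(abs(y+.30)<.04)&(z>.15)&(z<.17); 
s=telemetry.get_state(); print(s['position'],np.abs(s['qd']).max(),s['width'],s['clock'])
# bystander shift check
a=cv2.imread('pics/scene0.png').astype(int); b=d['img'].astype(int)
for n,(u0,v0,u1,v1) in dict(mirror=(250,305,365,350),spanner=(270,285,345,312),pads=(388,183,468,225)).items():
    g=lambda i: np.float32(cv2.cvtColor(i[v0:v1,u0:u1].astype(np.uint8),cv2.COLOR_BGR2GRAY)); print(n,cv2.phaseCorrelate(g(a),g(b)))
E
python3 crop.py scene17 80 120 480 360 2 c26
```

```text
clock: 27.5
position: [0.5383, -0.314, 0.1451]
ee_rot: [0.0, 0.994, -0.111, -0.0]
contact_force: [-0.0, 0.4, -4.4]
width: 0.0121
boss top 264 [ 0.5835 -0.3203  0.1633] ((580.1326904296875, -318.9726867675781), 34.22319412231445)
[ 0.53834019 -0.31405103  0.14507281] 0.002150856193080028 0.012476203809299855 27.55
mirror ((-0.09560977332574083, 0.45912977031182933), 0.9384530328821253)
spanner ((0.44128947972147614, 0.45392240498051173), 0.9126072258419461)
pads ((-0.0808465518664292, 0.5979745661031011), 1.0625693776872422)
```

View pics/c26.png

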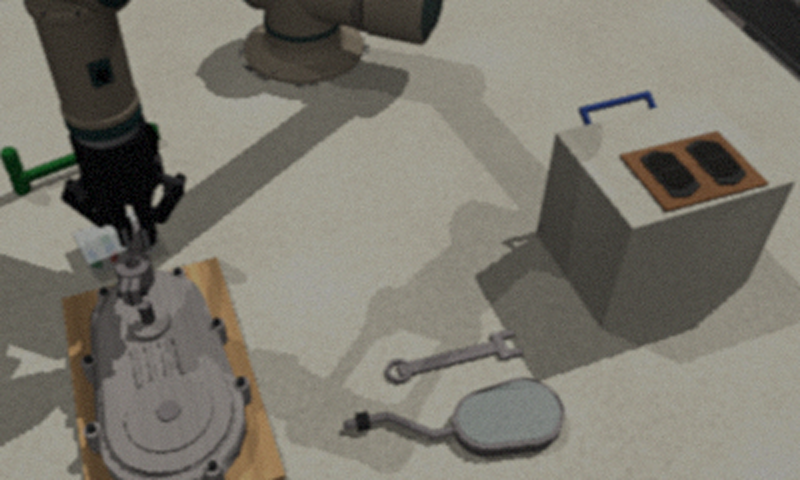

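The lever is held level above the shaft, the bin is shut, and the bystanders have not moved. I'm handing it in.

```bash
python3 -c "
from rig import order
print(order.sign_off())"
```

```text
the job is handed in; nothing more can be done
None
```

I finished all the steps and handed the job in at about 27.6 s. `sign_off` gave no verdict, so the results below are my own measurements.

- **Bin and cap:** I pulled the bin out to about 0.78 rad, lifted the cap off the shaft and dropped it in, where the camera showed it lying inside. I then pushed the bin to its stop: the handle stopped moving while the force rose to about 29 N. Afterwards the bar sat about 10 mm further in than at the start. The cap is hidden now that the bin is shut, so I last saw it before closing.
- **Lever:** I gripped it at the balance point with 70 N. The bore should be within about 3 mm of the shaft axis, and the boss underside about 40 mm above the shaft's end. The boss top and rear arm agree in height to within 2 mm of level. The joints were practically still, at 0.002 rad/s.
- **Bystanders:** The mirror, spanner and brake pads shifted by less than 1 pixel in the scene picture. I checked the fuse box only by eye, and it looked unmoved.
- **Uncertain readings:** The two cameras disagreed by about 2–3 mm on the shaft and boss positions. The final boss fit included other points, so I placed the bore by the arm's position and the average of the views. All of this is well inside the 15 mm limit.

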